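Clip the lid onto the sample box

TASK

Set the loose clear lid squarely on the open sample box, then fold the box's three clip flaps in over the lid's rim one by one, pressing each until it snaps down and lies flush on the lid. Press gently: the clips and the box must never feel more than about 25 N. Leave the other things on the bench alone.

Things in the scene. Friction and masses are not known exactly. Their poses are not given: they have to be found in the camera images.
- box: Open-topped white sample box, 130 (its x) x 110 (its y) x 56 mm high, walls 6 mm (opening 118 x 98 mm), fixed to the bench on levelling feet (underside 1 to 9 mm above the bench). Origin: centre of its underside, z up. It holds capped tubes below the rim. It carries three clip flaps, at the middle of its -x, +y and -y sides; its +x side has none.
- lid: Loose lid lying right way up: clear plate 128 (its x) x 108 (its y) x 6 mm, underside 8 mm above the origin; below it a plug ring 114 x 94 mm, 8 mm deep (its lower 4 mm are 1.5 mm smaller all round), that drops into the opening with 2 mm play all round, either way round. 0.13 to 0.25 kg. Origin: centre of the plug ring's underside, z up. Seated: 48 mm above the box's origin, x along the box's x.
- lid_handle (a point): Grip bar on the lid: 40 mm long along the lid's y, 14 mm thick along its x, standing 14 to 42 mm above the lid's origin. This point is on its middle, 30 mm above the lid's origin. With the clips standing open at the box's sides, take it and let it go with the fingers closing along the lid's x.
- clip_front (a joint): Angle (rad) of the grey flap at the box's -x side: plate 36 wide, 4 thick, reaching 34 mm from its hinge. 0: flush on the lid (hard stop there); 1.57: upright; more: leaning outward (starts 1.9 to 2.1). Over-centre spring pushes it open, up to 0.17 N m near 0.5 rad, until within 0.03 of 0, where it snaps down and stays; let go earlier, it springs open.
- clip_front_hinge (a point): Middle of the hinge axis of that flap, on the box, 62 mm above the box's underside (level with the top of the seated lid's plate) and 5 mm outside the box's wall; the axis runs along that wall.
- clip_front_tip (a point): Middle of the free edge of that flap, on its outer face (the top face when folded): 34 mm along the flap from the hinge axis and 4 mm off it.
- clip_left (a joint): Angle (rad) of the grey flap at the box's +y side: plate 36 wide, 4 thick, reaching 34 mm from its hinge. 0: flush on the lid (hard stop there); 1.57: upright; more: leaning outward (starts 1.9 to 2.1). Over-centre spring pushes it open, up to 0.17 N m near 0.5 rad, until within 0.03 of 0, where it snaps down and stays; let go earlier, it springs open.
- clip_left_hinge (a point): Middle of the hinge axis of that flap, on the box, 62 mm above the box's underside (level with the top of the seated lid's plate) and 5 mm outside the box's wall; the axis runs along that wall.
- clip_left_tip (a point): Middle of the free edge of that flap, on its outer face (the top face when folded): 34 mm along the flap from the hinge axis and 4 mm off it.
- clip_right (a joint): Angle (rad) of the grey flap at the box's -y side: plate 36 wide, 4 thick, reaching 34 mm from its hinge. 0: flush on the lid (hard stop there); 1.57: upright; more: leaning outward (starts 1.9 to 2.1). Over-centre spring pushes it open, up to 0.17 N m near 0.5 rad, until within 0.03 of 0, where it snaps down and stays; let go earlier, it springs open.
- clip_right_hinge (a point): Middle of the hinge axis of that flap, on the box, 62 mm above the box's underside (level with the top of the seated lid's plate) and 5 mm outside the box's wall; the axis runs along that wall.
- clip_right_tip (a point): Middle of the free edge of that flap, on its outer face (the top face when folded): 34 mm along the flap from the hinge axis and 4 mm off it.
- tube_rack: Bystander, loose, leave it alone: small white rack with tubes, 62 x 46 x 52 mm. Origin: centre of its underside.
- jar: Bystander, loose, leave it alone: brown jar, 40 mm across, 65 mm high. Origin: centre of its underside.
- tip_box: Bystander, loose, leave it alone: grey box with clear cover, 87 x 120 x 57 mm. Origin: centre of its underside.
- timer: Bystander, loose, leave it alone: flat white timer, 62 x 70 x 20 mm. Origin: centre of its underside.
- reagent: Bystander, loose, leave it alone: glass bottle, 64 mm across, 130 mm high. Origin: centre of its underside.
- spatula: Bystander, loose, leave it alone: steel spatula, 180 mm long. Origin: centre of its underside.

How it is judged:
By the outcome, as a careful person would: the job done as asked, in the order asked, and still so for the second after the job is handed in, with the robot touching nothing.
It also fails if it takes over 72 s, if anything falls off the work surface, if the arm or the gripper's body presses on something with over 40 N, if the wrist force passes 120 N, or if a joint passes its speed limit or range.

ROBOT

A 6-joint arm with a two-finger parallel gripper is mounted at the origin on the work surface. World frame = base frame: x ahead of the robot, y to its left, z up, the work surface at z = 0. Lengths are in m, angles in rad, forces in N, time in s.
With the tool pointing down it reaches from about 0.325 to 0.9 m from the base axis. Payload 6.1 kg.
Tool frame: the origin (TCP) lies on the centre line of the jaws, within the pads' length; the fingertips stand tip_reach ahead of it and the grasp point (between the pads) lies 2 mm behind it (tip_reach is the distance from the TCP to the fingertips, in m); z points along the fingers, y is the line along which they close (so a half turn about z gives the same grasp; the last joint's range is limited). The gripper opens to 87 mm and grips with 3 to 60 N. Pads are 19 mm wide; open, the fingers measure 117 mm over their backs; the gripper's body (75 mm by 190 mm) begins 51 mm behind the grasp point.
Start: joints at [-1.429, 0.22, 1.526, -0, 1.395, -0.126], TCP at [0.165, -0.603, 0.24] pointing down, gripper open.
Joint ranges: [-2.98, 2.98], [-0.91, 2.08], [0.09, 2.57], [-1.24, 4.39], [0.2, 2.65], [-2.68, 2.68]. Speed limits (rad/s): [2.57, 2.57, 3.01, 3.14, 3.14, 3.14].

INTERFACE

Orientations are given as [roll, pitch, yaw] about the fixed x, y, z axes, in that order (R = Rz(yaw) Ry(pitch) Rx(roll)).
In Python, from cell import * gives the robot as it stands.
- The arm moves only by the shell command python3 -m handwheel 'ROWS'. ROWS is JSON, a list of rows, each an object of numbers: "dx", "dy", "dz": the shift along the tool's x, y, z in mm; "rx", "ry", "rz": the turn, a rotation vector about the tool's x, y, z in rad; "fingers": the opening, from 0 (shut) to 1 (fully open). A call has 1 to 12 rows; each row is the pose to reach, as a shift and turn from the pose commanded when the call began, along the tool's axes at that moment; what a row does not reach only later rows make up. A row lasts 1/12 s, in which the tool goes at most 41.7 mm and 7.16 degrees, less where a joint would pass 70% of its speed; a pose out of reach is approached as far as the arm can. A call with a gripper value outside its range is refused whole. The fingers move at their own pace and stop on an object; the grip force is fixed at half the most. Time passes only in rows, so rows that repeat a pose let the fingers close. It gives the time, the measured TCP pose, the force, the opening and the grip force at its end, in the units of the state.
- get_state(): the state, without advancing time (a new reading comes with each control period).
- read_camera(name): name is "scene" or "top" or "wrist"; returns a dict with "pixels" (480x640x3 uint8, red, green, blue), "fx", "fy", "cx", "cy" (pixels), "extrinsics" (4x4, takes a point from world to camera coordinates). Camera axes: x right, y down, z forward; pixel columns grow to the right and rows downward; lengths in m; the calibration is good to about 2 mm. A picture is of the moment at which its call begins. There is no depth.
- job_done(): hands the job in; it is judged then, once.
Trained networks look in a picture, given as the dict that the camera call returned (one of the last four; its "shot" number tells which), for a name from the list of things; names that differ only in an ending like _2 or _b are one class to them, and where a whole thing is asked for, a point or a joint stands for the part that bears it (a point fixed in the world has none). Each returns a list of dicts, best first, with "conf" (0 to 1); they miss things now and then, are a little off and sometimes report something else, mostly with a low value. They report only what shows in the picture. A call takes as long as a camera call.
- boxes_of(picture, query): "point" ([column, row] in pixels, amid what is visible of it).
The state is a dict: "time": time; "joints": joint angles; "dq": joint speeds; "joint_torque": joint torques, N m; "position": TCP position; "ee_rot": TCP orientation; "wrist_force": force on the tool from outside, world axes, zero at the start; "ft_torque": the same for the moment, N m; "opening": finger opening in m; "grasp_force": force on a finger pad.
Only numpy, scipy, OpenCV 4.12 (cv2) and the standard library are available. Lean on these libraries where they do the work, as an engineer would, in place of code of your own. Each camera call takes 0.05 s, during which the arm holds its last target. There are 200 camera calls.

## Working session

There is one attempt and no reset: what is moved stays moved. The work goes in short steps, Python scripts to look and compute and a shell command to move; the robot and the scene stay as the last step left them, time stands still between calls to the robot, and variables do not carry over. Pictures are saved under pics/ and viewed, at most 10 in all, crops included, and the job is handed in when it is done.

```bash
mkdir -p pics; ls
cat > h.py <<'E'
from cell import *
import numpy as np, cv2
from scipy.spatial.transform import Rotation as R
def ray(c,p):
    E=np.array(c["extrinsics"]);d=np.array([(p[0]-c["cx"])/c["fx"],(p[1]-c["cy"])/c["fy"],1.])
    return -E[:3,:3].T@E[:3,3],E[:3,:3].T@d
def atz(c,p,z):
    o,d=ray(c,p);return o+d*(z-o[2])/d[2]
def proj(c,P):
    E=np.array(c["extrinsics"]);q=np.atleast_2d(P)@E[:3,:3].T+E[:3,3]
    return np.c_[q[:,0]/q[:,2]*c["fx"]+c["cx"],q[:,1]/q[:,2]*c["fy"]+c["cy"]]
def save(c,n): cv2.imwrite("pics/"+n,cv2.cvtColor(c["pixels"],cv2.COLOR_RGB2BGR))
def tcp():
    s=get_state();return np.array(s["position"]),R.from_euler("xyz",s["ee_rot"])
def togo(P,yaw=None):
    p,r=tcp();print("shift mm",np.round(r.inv().apply(np.array(P)-p)*1000,1))
    if yaw is not None:
        t=R.from_euler("xyz",[np.pi,0,yaw]);print("rot",np.round((r.inv()*t).as_rotvec(),3))
E
python3 - <<'E'
from h import *
s=get_state();print({k:np.round(v,3).tolist() if not isinstance(v,dict) else v for k,v in s.items()})
for n in["scene","top"]:
    c=read_camera(n);save(c,n+"0.png");print(n,c["fx"],np.round(ray(c,(c["cx"],c["cy"])),2).tolist())
    for q in["box","lid","lid_handle","clip_front_tip","clip_left_tip","clip_right_tip","clip_front_hinge","clip_left_hinge","clip_right_hinge"]:
        print(q,[(np.round(b["point"]).tolist(),round(b["conf"],2)) for b in boxes_of(c,q)[:3]])
E
```

```text
pics
{'time': 0.0, 'joints': [-1.429, 0.221, 1.528, 0.0, 1.395, -0.126], 'dq': [0.002, 0.001, -0.0, -0.001, -0.0, -0.0], 'joint_torque': [-0.001, -49.462, -38.738, 0.07, 0.057, -0.0], 'position': [0.165, -0.602, 0.238], 'ee_rot': [-3.14, -0.0, 0.268], 'wrist_force': [-0.195, -0.148, -0.159], 'ft_torque': [-0.044, -0.022, 0.021], 'grasp_force': 0.0, 'opening': 0.087}
scene 438.60048284276957 [[1.52, -0.23, 0.75], [-0.81, 0.19, -0.55]]
box [([388.0, 256.0], 0.64)]
lid [([257.0, 275.0], 0.7), ([371.0, 235.0], 0.23)]
lid_handle [([258.0, 271.0], 0.93), ([406.0, 239.0], 0.29), ([373.0, 232.0], 0.2)]
clip_front_tip [([371.0, 234.0], 0.65)]
clip_left_tip [([406.0, 236.0], 0.64), ([483.0, 248.0], 0.51), ([388.0, 255.0], 0.32)]
clip_right_tip []
clip_front_hinge [([390.0, 254.0], 0.72)]
clip_left_hinge [([386.0, 255.0], 0.68), ([176.0, 269.0], 0.26)]
clip_right_hinge [([390.0, 256.0], 0.88)]
top 487.26393461597155 [[0.47, -0.02, 1.13], [0.07, 0.02, -1.0]]
box [([252.0, 226.0], 0.68)]
lid [([415.0, 251.0], 0.56)]
lid_handle [([415.0, 250.0], 0.96), ([254.0, 225.0], 0.37)]
clip_front_tip [([263.0, 256.0], 0.68)]
clip_left_tip [([223.0, 231.0], 0.65)]
clip_right_tip [([281.0, 212.0], 0.52)]
clip_front_hinge [([256.0, 225.0], 0.97)]
clip_left_hinge [([253.0, 225.0], 0.7)]
clip_right_hinge [([255.0, 226.0], 0.92)]
```

View pics/top0.png

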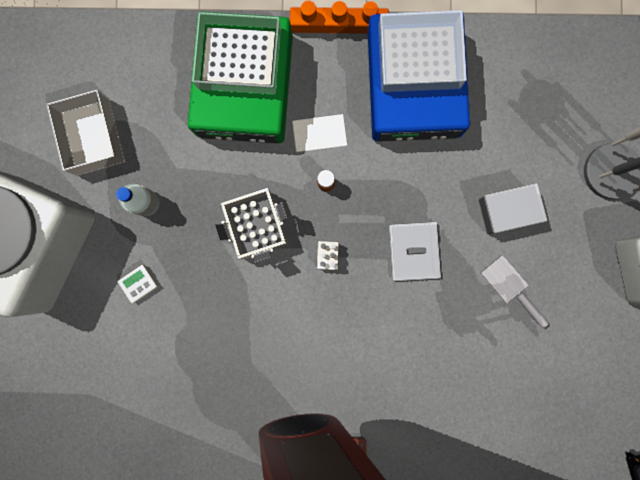

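View pics/scene0.png

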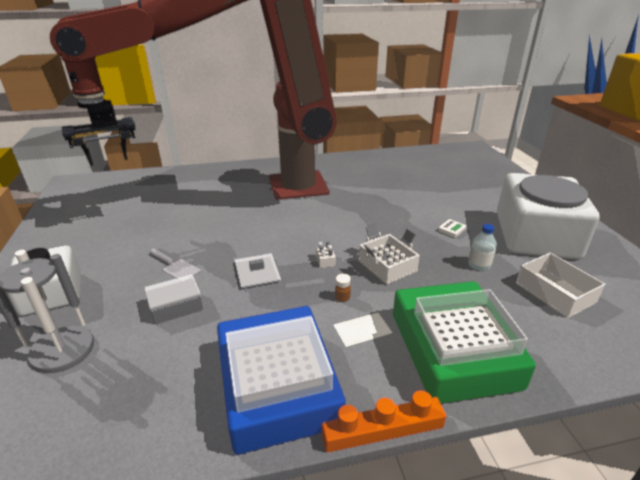

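The top view has image up = +x and left = +y. The box is at (252,226), turned about 15°, with clips at (265,258), (222,231) and (285,212). The lid is at (415,250), nearly square to the axes. The rack (328,255) and jar (326,180) stand between them.

Run:
```python
from h import *
c=read_camera("top")
g=cv2.cvtColor(c["pixels"],cv2.COLOR_RGB2BGR)
cv2.imwrite("pics/topcrop.png",cv2.resize(g[170:300,200:460],None,fx=3,fy=3,interpolation=cv2.INTER_CUBIC))
togo([.505,-.202,.22],1.57)
```

```text
shift mm [ 433.6 -296.6   19.5]
rot [-0.    -0.    -1.302]
```

View pics/topcrop.png

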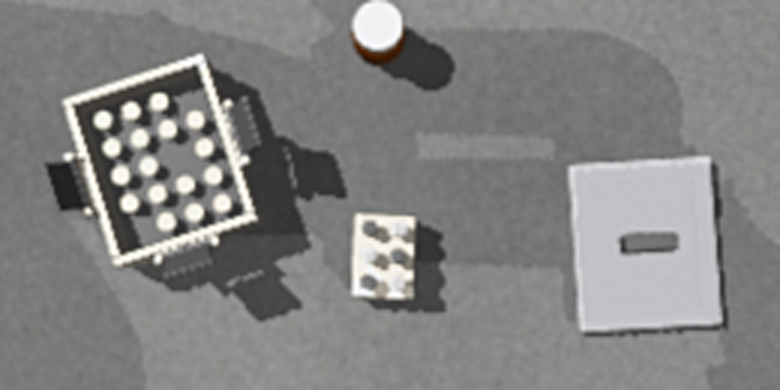

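The crop shows box rim corners at (68,102), (203,58), (255,216) and (118,262), and lid corners at (570,167), (711,158), (722,324) and (581,331). All three flaps are visible outside the walls.

```bash
python3 -m handwheel '[{"dx":434,"dy":-297,"dz":20,"rz":-1.3},{"dx":434,"dy":-297,"dz":20,"rz":-1.3},{"dx":434,"dy":-297,"dz":20,"rz":-1.3},{"dx":434,"dy":-297,"dz":20,"rz":-1.3},{"dx":434,"dy":-297,"dz":20,"rz":-1.3},{"dx":434,"dy":-297,"dz":20,"rz":-1.3},{"dx":434,"dy":-297,"dz":20,"rz":-1.3},{"dx":434,"dy":-297,"dz":20,"rz":-1.3},{"dx":434,"dy":-297,"dz":20,"rz":-1.3},{"dx":434,"dy":-297,"dz":20,"rz":-1.3},{"dx":434,"dy":-297,"dz":20,"rz":-1.3},{"dx":434,"dy":-297,"dz":20,"rz":-1.3}]'
python3 - <<'E'
from h import *
c=read_camera("top")
for n,P,z in [("box",[(68,102),(203,58),(255,216),(118,262)],.061),("lid",[(570,167),(711,158),(722,324),(581,331)],.014)]:
    P=np.array([atz(c,(x/3+200-.33,y/3+170-.33),z) for x,y in P])
    print(n,P.mean(0).round(4),[round(float(np.degrees(np.arctan2(*(P[i]-P[j])[[1,0]]))),1) for i,j in[(0,3),(1,2)]],[round(float(np.degrees(np.arctan2(*(P[i]-P[j])[[1,0]]))),1)-90 for i,j in[(0,1),(3,2)]],np.linalg.norm(P-np.roll(P,1,0),axis=1).round(3))
togo([.505,-.202,.22],1.57)
w=read_camera("wrist");save(w,"w1.png")
for q in["lid","lid_handle"]: print(q,[(np.round(b["point"]).tolist(),round(b["conf"],2),atz(w,b["point"],.035).round(4)) for b in boxes_of(w,q)[:3]])
E
```

```text
box [0.5749 0.1581 0.061 ] [19.4, 19.9] [19.400000000000006, 19.900000000000006] [0.125 0.105 0.124 0.106]
lid [ 0.5225 -0.2068  0.014 ] [4.7, 4.2] [5.0, 4.200000000000003] [0.125 0.108 0.127 0.107]
shift mm [ 433.5 -296.6   19.5]
rot [ 0.     0.    -1.302]
lid []
lid_handle []invalid input at $[0]: expected keys dx, dy, dz, rx, ry, rz, fingers
```

View pics/w1.png

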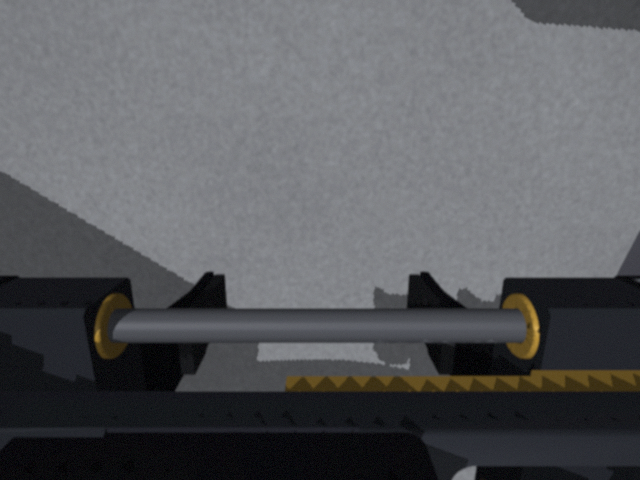

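The move was refused because every row needs all seven keys. The wrist picture shows only bare bench ahead of the fingers. The top view gives a lid yaw of about 4.5° and a box yaw of about 19.6°.

```bash
python3 -m handwheel '[{"dx":434,"dy":-297,"dz":20,"rx":0,"ry":0,"rz":-1.38,"fingers":1},{"dx":434,"dy":-297,"dz":20,"rx":0,"ry":0,"rz":-1.38,"fingers":1},{"dx":434,"dy":-297,"dz":20,"rx":0,"ry":0,"rz":-1.38,"fingers":1},{"dx":434,"dy":-297,"dz":20,"rx":0,"ry":0,"rz":-1.38,"fingers":1},{"dx":434,"dy":-297,"dz":20,"rx":0,"ry":0,"rz":-1.38,"fingers":1},{"dx":434,"dy":-297,"dz":20,"rx":0,"ry":0,"rz":-1.38,"fingers":1},{"dx":434,"dy":-297,"dz":20,"rx":0,"ry":0,"rz":-1.38,"fingers":1},{"dx":434,"dy":-297,"dz":20,"rx":0,"ry":0,"rz":-1.38,"fingers":1},{"dx":434,"dy":-297,"dz":20,"rx":0,"ry":0,"rz":-1.38,"fingers":1},{"dx":434,"dy":-297,"dz":20,"rx":0,"ry":0,"rz":-1.38,"fingers":1},{"dx":434,"dy":-297,"dz":20,"rx":0,"ry":0,"rz":-1.38,"fingers":1},{"dx":434,"dy":-297,"dz":20,"rx":0,"ry":0,"rz":-1.38,"fingers":1}]'
python3 - <<'E'
from h import *
togo([.505,-.202,.22],1.65)
w=read_camera("wrist");print(np.round(w["extrinsics"],3).tolist(),tcp()[0])
for q in["lid","lid_handle"]: print(q,[(np.round(b["point"]).tolist(),round(b["conf"],2),atz(w,b["point"],.035).round(4)) for b in boxes_of(w,q)[:3]])
E
```

```text
time: 2.3
position: [0.4894, -0.2197, 0.2208]
ee_rot: [3.141, 0.001, 1.655]
wrist_force: [1.5, -1.3, -0.1]
opening: 0.0869
grasp_force: 0.0
shift mm [16.4 17.   0.8]
rot [0.001 0.001 0.005]
[[0.997, 0.083, 0.0, -0.468], [0.08, -0.961, 0.265, -0.278], [0.022, -0.264, -0.964, 0.303], [0.0, 0.0, 0.0, 1.0]] [ 0.49329362 -0.21372032  0.22057531]
lid [([353.0, 196.0], 0.65, array([ 0.5203, -0.198 ,  0.035 ]))]
lid_handle [([354.0, 197.0], 0.57, array([ 0.5207, -0.1984,  0.035 ]))]
```

Run:
```python
from h import *
import cell; print([n for n in dir(cell) if not n.startswith("__")], getattr(cell,"tip_reach",None))
w=read_camera("wrist");save(w,"w2.png")
p,r=tcp();P=np.array([.522,-.203,0]);u=np.array([np.cos(.079),np.sin(.079),0]);v=np.array([-u[1],u[0],0])
print(p)
togo([.522,-.202,.13],1.65)
```

```text
['PlanningError', 'boxes_of', 'get_state', 'job_done', 'read_camera', 'tip_reach'] 0.017
[ 0.48878266 -0.2205344   0.22048967]
shift mm [15.9 34.6 90.5]
rot [-0.     0.     0.001]
```

View pics/w2.png

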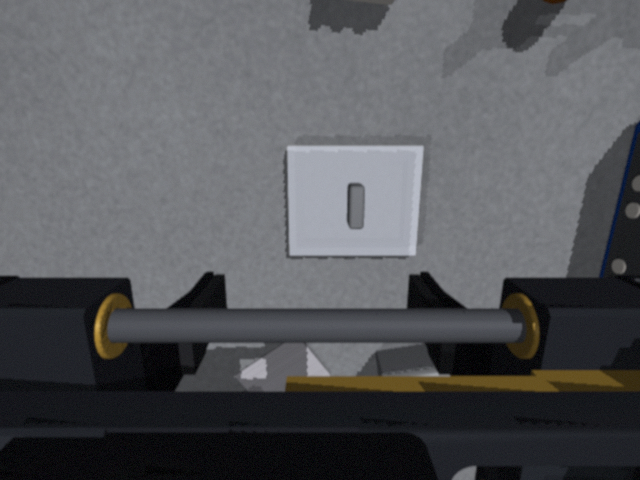

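The wrist view shows the lid with corners at (287,146), (423,146), (415,255) and (289,255), and the handle centred near (356,206).

```bash
python3 -m handwheel '[{"dx":16,"dy":34,"dz":90,"rx":0,"ry":0,"rz":0,"fingers":1},{"dx":16,"dy":34,"dz":90,"rx":0,"ry":0,"rz":0,"fingers":1},{"dx":16,"dy":34,"dz":90,"rx":0,"ry":0,"rz":0,"fingers":1},{"dx":16,"dy":34,"dz":90,"rx":0,"ry":0,"rz":0,"fingers":1},{"dx":16,"dy":34,"dz":90,"rx":0,"ry":0,"rz":0,"fingers":1}]'
python3 - <<'E'
from h import *
w=read_camera("wrist");save(w,"w3.png");print(tcp()[0])
for q in["lid","lid_handle"]: print(q,[(np.round(b["point"]).tolist(),round(b["conf"],2),atz(w,b["point"],.035).round(4)) for b in boxes_of(w,q)[:3]])
E
```

```text
time: 2.92
position: [0.52, -0.2039, 0.1305]
ee_rot: [-3.14, -0.001, 1.647]
wrist_force: [-0.5, 0.3, -0.3]
opening: 0.0869
grasp_force: 0.0
[ 0.52096371 -0.20445257  0.13199699]
lid []
lid_handle [([322.0, 236.0], 0.94, array([ 0.5216, -0.1972,  0.035 ]))]
```

View pics/w3.png

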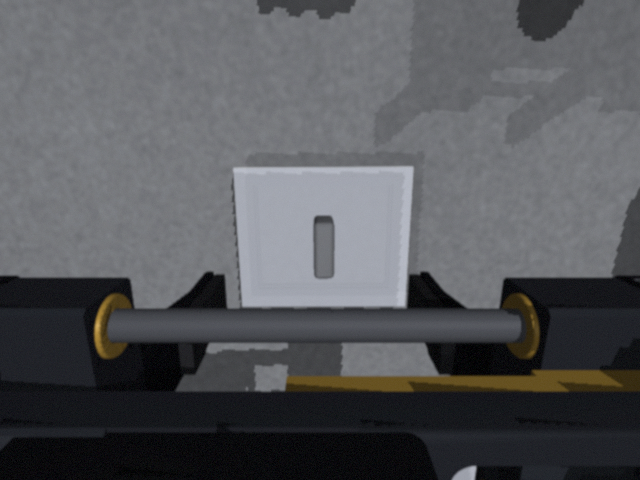

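The lid corners are at (234,168), (413,167), (406,306) and (243,306), and the handle's top face spans about (314–334, 217–279).

Run:
```python
from h import *
w=read_camera("wrist")
P=np.array([atz(w,p,.014) for p in[(234,168),(413,167),(406,306),(243,306)]])
print(P.round(4),P.mean(0),np.linalg.norm(P-np.roll(P,1,0),axis=1),[np.degrees(np.arctan2(*(P[i]-P[j])[[1,0]])) for i,j in[(1,0),(2,3)]])
H=np.array([atz(w,p,.042) for p in[(314,222),(334,222),(334,279),(315,279)]]);print(H.round(4),H.mean(0))
togo([P[:,0].mean(),P[:,1].mean(),.034],1.65)
```

```text
[[ 0.4588 -0.1596  0.014 ]
 [ 0.5859 -0.1493  0.014 ]
 [ 0.5961 -0.2572  0.014 ]
 [ 0.4676 -0.2668  0.014 ]] [ 0.52710641 -0.20821647  0.014     ] [0.10752045 0.12744826 0.10838849 0.12887217] [np.float64(4.626906687404436), np.float64(4.2456444781354445)]
[[ 0.5181 -0.1881  0.042 ]
 [ 0.5314 -0.1872  0.042 ]
 [ 0.5349 -0.2275  0.042 ]
 [ 0.5218 -0.2284  0.042 ]] [ 0.52655604 -0.20779927  0.042     ]
shift mm [-3.9  4.6 99.2]
rot [ 0.003  0.002 -0.003]
```

```bash
python3 -m handwheel '[{"dx":-4,"dy":4.5,"dz":40,"rx":0,"ry":0,"rz":0,"fingers":1},{"dx":-4,"dy":4.5,"dz":70,"rx":0,"ry":0,"rz":0,"fingers":1},{"dx":-4,"dy":4.5,"dz":90,"rx":0,"ry":0,"rz":0,"fingers":1},{"dx":-4,"dy":4.5,"dz":97,"rx":0,"ry":0,"rz":0,"fingers":1},{"dx":-4,"dy":4.5,"dz":97,"rx":0,"ry":0,"rz":0,"fingers":0},{"dx":-4,"dy":4.5,"dz":97,"rx":0,"ry":0,"rz":0,"fingers":0},{"dx":-4,"dy":4.5,"dz":97,"rx":0,"ry":0,"rz":0,"fingers":0},{"dx":-4,"dy":4.5,"dz":97,"rx":0,"ry":0,"rz":0,"fingers":0},{"dx":-4,"dy":4.5,"dz":97,"rx":0,"ry":0,"rz":0,"fingers":0},{"dx":-4,"dy":4.5,"dz":97,"rx":0,"ry":0,"rz":0,"fingers":0},{"dx":-4,"dy":4.5,"dz":97,"rx":0,"ry":0,"rz":0,"fingers":0},{"dx":-4,"dy":4.5,"dz":97,"rx":0,"ry":0,"rz":0,"fingers":0}]'
```

```text
time: 4.12
position: [0.5259, -0.2066, 0.0337]
ee_rot: [3.141, 0.0, 1.648]
wrist_force: [0.2, -0.7, -0.1]
opening: 0.0418
grasp_force: 0.0
```

```bash
python3 -m handwheel '[{"dx":0,"dy":0,"dz":0,"rx":0,"ry":0,"rz":0,"fingers":0},{"dx":0,"dy":0,"dz":0,"rx":0,"ry":0,"rz":0,"fingers":0},{"dx":0,"dy":0,"dz":0,"rx":0,"ry":0,"rz":0,"fingers":0},{"dx":0,"dy":0,"dz":0,"rx":0,"ry":0,"rz":0,"fingers":0},{"dx":0,"dy":0,"dz":0,"rx":0,"ry":0,"rz":0,"fingers":0},{"dx":0,"dy":0,"dz":-5,"rx":0,"ry":0,"rz":0,"fingers":0},{"dx":0,"dy":0,"dz":-30,"rx":0,"ry":0,"rz":0,"fingers":0},{"dx":0,"dy":0,"dz":-70,"rx":0,"ry":0,"rz":0,"fingers":0},{"dx":0,"dy":0,"dz":-110,"rx":0,"ry":0,"rz":0,"fingers":0},{"dx":0,"dy":0,"dz":-150,"rx":0,"ry":0,"rz":0,"fingers":0},{"dx":0,"dy":0,"dz":-180,"rx":0,"ry":0,"rz":0,"fingers":0}]'
python3 - <<'E'
from h import *
print(get_state()["grasp_force"])
w=read_camera("wrist");print([(b["point"],round(b["conf"],2)) for b in boxes_of(w,"lid_handle")[:2]])
togo([.575,.158,.215],1.571+.343)
c=read_camera("top")
g=cv2.cvtColor(c["pixels"],cv2.COLOR_RGB2BGR)
E
```

```text
time: 5.03
position: [0.5264, -0.2069, 0.2176]
ee_rot: [3.139, 0.002, 1.648]
wrist_force: [0.9, -0.6, -1.5]
opening: 0.0138
grasp_force: 30.0
29.99760579317808
[([317.5, 227.0], 0.66)]
shift mm [361.8  73.8   4.5]
rot [ 0.009  0.008 -0.266]
```

```bash
python3 -m handwheel '[{"dx":230,"dy":74,"dz":-20,"rx":0,"ry":0,"rz":-0.266,"fingers":0},{"dx":230,"dy":74,"dz":-20,"rx":0,"ry":0,"rz":-0.266,"fingers":0},{"dx":230,"dy":74,"dz":-20,"rx":0,"ry":0,"rz":-0.266,"fingers":0},{"dx":230,"dy":74,"dz":-20,"rx":0,"ry":0,"rz":-0.266,"fingers":0},{"dx":230,"dy":74,"dz":-20,"rx":0,"ry":0,"rz":-0.266,"fingers":0},{"dx":230,"dy":74,"dz":-20,"rx":0,"ry":0,"rz":-0.266,"fingers":0},{"dx":230,"dy":74,"dz":-20,"rx":0,"ry":0,"rz":-0.266,"fingers":0},{"dx":230,"dy":74,"dz":-20,"rx":0,"ry":0,"rz":-0.266,"fingers":0},{"dx":230,"dy":74,"dz":-20,"rx":0,"ry":0,"rz":-0.266,"fingers":0}]'
python3 - <<'E'
from h import *
w=read_camera("wrist");save(w,"w4.png");print(tcp()[0],get_state()["wrist_force"])
for q in["box","lid","lid_handle","clip_front_tip","clip_left_tip","clip_right_tip"]: print(q,[(np.round(b["point"]).tolist(),round(b["conf"],2),atz(w,b["point"],.06).round(4)) for b in boxes_of(w,q)[:3]])
togo([.575,.158,.215],1.571+.343)
E
```

```text
time: 5.93
position: [0.5808, 0.0283, 0.2316]
ee_rot: [-3.138, -0.001, 1.915]
wrist_force: [0.1, -0.3, -1.7]
opening: 0.0134
grasp_force: 30.0
[0.58098013 0.0275944  0.23195307] [-0.34188002 -0.37282558 -0.43225246]
box [([361.0, 73.0], 0.78, array([0.5722, 0.1535, 0.06  ]))]
lid [([314.0, 228.0], 0.91, array([0.579 , 0.0211, 0.06  ]))]
lid_handle [([317.0, 233.0], 0.96, array([0.583 , 0.0175, 0.06  ]))]
clip_front_tip [([264.0, 62.0], 0.6, array([0.4966, 0.1351, 0.06  ])), ([315.0, 233.0], 0.31, array([0.582 , 0.0167, 0.06  ]))]
clip_left_tip []
clip_right_tip [([368.0, 157.0], 0.94, array([0.6016, 0.0946, 0.06  ]))]
shift mm [125.3  37.3  18.5]
rot [-0.    -0.    -0.002]
```

View pics/w4.png

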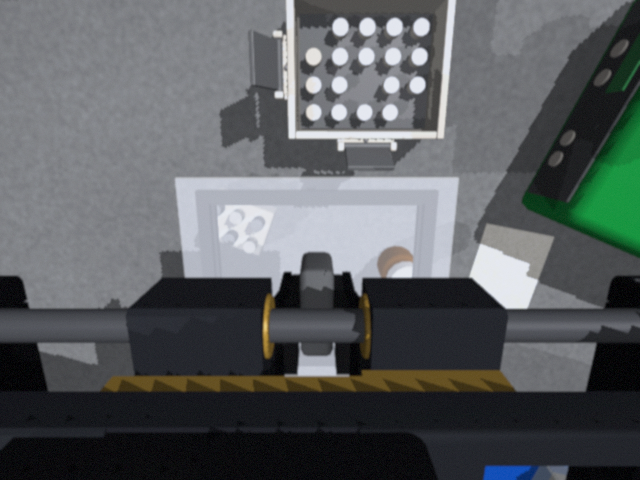

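The wrist view shows the box rim's near outer corners at about (289,138) and (444,137), with side edges running up to (287,0) and (455,0). The held lid's far edge runs from (176,179) to (458,178). I'll now measure these edges to sub-pixel accuracy.

Run:
```python
from h import *
w=read_camera("wrist");g=cv2.cvtColor(w["pixels"],cv2.COLOR_RGB2GRAY).astype(int)
for r in (10,20,60,105,115,122): print(r,"L",g[r,278:302].tolist(),"R",g[r,428:464].tolist())
for c in (305,320,405,425): print(c,g[122:146,c].tolist())
for r in (185,195,205): print(r,"lidL",g[r,168:186].tolist(),"R",g[r,448:466].tolist())
for c in (200,300,440): print(c,g[172:186,c].tolist())
```

```text
10 L [130, 128, 128, 129, 128, 141, 177, 220, 229, 231, 230, 231, 228, 207, 152, 92, 69, 69, 69, 67, 71, 68, 69, 68] R [80, 83, 85, 82, 89, 92, 98, 96, 98, 97, 97, 98, 98, 96, 97, 104, 147, 201, 227, 230, 229, 229, 229, 212, 156, 116, 110, 112, 110, 115, 113, 114, 114, 115, 113, 112]
20 L [134, 133, 127, 122, 112, 120, 160, 213, 230, 231, 230, 231, 229, 210, 157, 111, 89, 96, 109, 100, 77, 64, 64, 62] R [59, 59, 65, 68, 68, 75, 83, 94, 97, 97, 96, 97, 97, 97, 102, 139, 194, 226, 229, 230, 230, 229, 214, 164, 124, 114, 112, 112, 109, 113, 112, 112, 110, 109, 108, 108]
60 L [123, 114, 127, 174, 217, 222, 205, 179, 204, 222, 224, 226, 227, 226, 204, 155, 117, 100, 111, 115, 99, 81, 71, 70] R [71, 79, 91, 98, 97, 97, 97, 97, 99, 98, 96, 108, 151, 205, 228, 231, 231, 231, 230, 209, 156, 115, 111, 109, 109, 109, 111, 113, 112, 110, 109, 112, 113, 110, 115, 114]
105 L [76, 75, 77, 76, 78, 78, 75, 100, 160, 221, 232, 233, 232, 232, 222, 183, 139, 114, 107, 113, 120, 117, 120, 118] R [99, 98, 87, 76, 71, 70, 68, 76, 106, 166, 215, 226, 228, 228, 227, 208, 153, 117, 114, 116, 114, 117, 112, 11
[... 1210 characters left out ...]
R [204, 203, 202, 204, 207, 205, 205, 205, 204, 193, 166, 141, 133, 129, 130, 132, 133, 131]
195 lidL [129, 129, 130, 129, 130, 131, 133, 143, 171, 196, 204, 206, 202, 203, 203, 203, 203, 204] R [204, 203, 205, 206, 206, 204, 205, 202, 190, 161, 142, 134, 133, 135, 134, 134, 132, 132]
205 lidL [128, 128, 129, 129, 128, 129, 128, 130, 143, 168, 196, 204, 204, 201, 204, 202, 203, 202] R [208, 206, 207, 204, 205, 204, 203, 189, 162, 138, 131, 132, 133, 134, 134, 133, 135, 133]
200 [130, 130, 129, 133, 142, 169, 194, 202, 201, 203, 204, 202, 204, 204]
300 [110, 98, 90, 94, 118, 154, 178, 186, 191, 197, 203, 202, 200, 194]
440 [131, 132, 128, 133, 148, 177, 199, 205, 205, 205, 205, 206, 203, 203]
```

```bash
cat > fit.py <<'E'
from h import *
from scipy.optimize import least_squares
def fit(w,half,edges,x0,pri):
    # edges: list of (axis, value(mm from centre), [(c,r)...]); params x,y,z,yaw
    def res(q):
        o=[]
        ca,sa=np.cos(q[3]),np.sin(q[3])
        for ax,val,pts in edges:
            for p in pts:
                d=atz(w,p,q[2])[:2]-q[:2];l=(ca*d[0]+sa*d[1],-sa*d[0]+ca*d[1])
                o.append((l[ax]-val)*1000)
        return o+[(q[2]-x0[2])*1000/pri]
    s=least_squares(res,x0,x_scale=[.01,.01,.01,.1]);return s.x,np.round(s.fun,2)
E
python3 - <<'E'
from fit import *
w=read_camera("wrist")
B,f=fit(w,0,[(0,-.065,[(284.05,10),(284.2,20),(285.9,105),(286.1,115),(286.2,122)]),
 (0,.065,[(451.7,10),(450.9,20),(447.7,60),(443.7,105),(442.9,115),(442.4,122)]),
 (1,-.055,[(305,136.95),(320,136.9),(405,136.75)]),(1,-.049,[(305,129.1),(320,129.1),(405,128.9)])],[.575,.158,.061,.34],4)
print("box",B.round(4),np.degrees(B[3]),f)
L,f=fit(w,0,[(0,-.064,[(174.7,185),(175.9,195),(177,205)]),(0,.064,[(457.9,185),(456.9,195),(455.9,205)]),(1,.054,[(200,177),(440,176.9)])],[.581,.028,.212,.34],2)
print("lid",L.round(4),np.degrees(L[3]),f)
p,r=tcp();print(p,r.as_euler("xyz"))
d=np.r_[B[:2]-L[:2],0]
print("shift",np.round(r.inv().apply(d)*1000,1),"dyaw",B[3]-L[3])
E
```

```text
box [0.5757 0.1601 0.0595 0.3427] 19.63680684260934 [ 0.19  0.13  0.   -0.01 -0.06 -0.16 -0.12  0.06 -0.07 -0.02  0.06 -0.19
 -0.16 -0.13  0.15  0.13  0.2  -0.37]
lid [0.5806 0.0275 0.2128 0.342 ] 19.593366612764065 [-0.15 -0.07 -0.04  0.08  0.09  0.09  0.01 -0.01  0.4 ]
[0.58188861 0.02783325 0.23361443] [3.14149722e+00 5.35847936e-05 1.91283473e+00]
shift [126.5  39.9  -0. ] dyaw 0.0007581750386231323
```

```bash
python3 -m handwheel '[{"dx":126.5,"dy":40,"dz":0,"rx":0,"ry":0,"rz":0,"fingers":0},{"dx":126.5,"dy":40,"dz":0,"rx":0,"ry":0,"rz":0,"fingers":0},{"dx":126.5,"dy":40,"dz":0,"rx":0,"ry":0,"rz":0,"fingers":0},{"dx":126.5,"dy":40,"dz":0,"rx":0,"ry":0,"rz":0,"fingers":0},{"dx":126.5,"dy":40,"dz":30,"rx":0,"ry":0,"rz":0,"fingers":0},{"dx":126.5,"dy":40,"dz":60,"rx":0,"ry":0,"rz":0,"fingers":0},{"dx":126.5,"dy":40,"dz":90,"rx":0,"ry":0,"rz":0,"fingers":0},{"dx":126.5,"dy":40,"dz":105,"rx":0,"ry":0,"rz":0,"fingers":0},{"dx":126.5,"dy":40,"dz":105,"rx":0,"ry":0,"rz":0,"fingers":0},{"dx":126.5,"dy":40,"dz":105,"rx":0,"ry":0,"rz":0,"fingers":0}]'
python3 - <<'E'
from h import *
w=read_camera("wrist");save(w,"w5.png");print(tcp()[0],tcp()[1].as_euler("xyz"),get_state()["wrist_force"])
E
```

```text
time: 7.22
position: [0.5764, 0.1606, 0.1278]
ee_rot: [-3.139, -0.0, 1.914]
wrist_force: [-0.1, 0.1, -1.2]
opening: 0.0137
grasp_force: 30.0
[0.57771171 0.16083376 0.12954674] [3.14055242e+00 2.96202265e-04 1.91358052e+00] [ 1.02678788  0.57211783 -0.69534558]
```

View pics/w5.png

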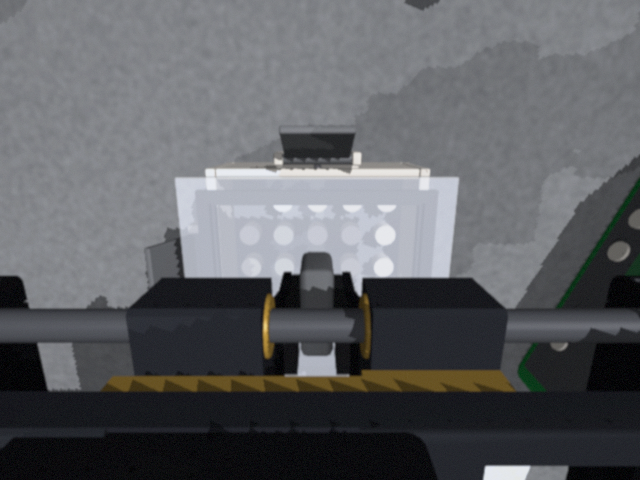

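The box rim's far corners, (206,169) and (429,169), are centred under the lid, whose far corners are (176,179) and (458,178). I'll check the offset along the tool's x as well.

Run:
```python
from h import *
w=read_camera("wrist");g=cv2.cvtColor(w["pixels"],cv2.COLOR_RGB2GRAY).astype(int)
print(g[160:182,240].tolist(),g[160:182,400].tolist(),g[174,198:216].tolist(),g[174,420:438].tolist())
p,r=tcp()
for c in[(206,168.5),(429,168.5)]:
  print(np.round(r.inv().apply(atz(w,c,.0595)-p)*1000,1))
print("lid",np.round(r.inv().apply(atz(w,(317,177),p[2]-.0205)-p)*1000,1))
```

```text
[120, 127, 135, 137, 135, 137, 136, 162, 207, 231, 235, 234, 235, 235, 233, 225, 208, 197, 191, 185, 184, 182] [121, 133, 138, 135, 136, 139, 140, 161, 203, 226, 232, 231, 229, 228, 224, 215, 197, 192, 190, 188, 185, 184] [132, 131, 135, 134, 135, 169, 218, 232, 234, 235, 234, 235, 234, 233, 224, 207, 219, 229] [224, 224, 225, 226, 225, 207, 154, 123, 118, 120, 120, 117, 117, 114, 115, 113, 113, 114]
[ 54.1 -66.1  70.8]
[54.1 63.3 71.1]
lid [54.5 -1.7 20.5]
```

Run:
```python
from fit import *
w=read_camera("wrist");g=cv2.cvtColor(w["pixels"],cv2.COLOR_RGB2GRAY).astype(float)
def cross(v,a,up):
    m=(v.min()+v.max())/2
    i=np.where((v[:-1]<m)&(v[1:]>=m) if up else (v[:-1]>=m)&(v[1:]<m))[0][0]
    return a+i+(m-v[i])/(v[i+1]-v[i])
Lp=[(cross(g[r,196:212],196,True),r) for r in range(170,177)];Rp=[(cross(g[r,420:436],420,False),r) for r in range(170,177)]
F=[(c,cross(g[160:172,c],160,True)) for c in (225,240,255,375,400,415)]
print(np.round(Lp,1).tolist(),np.round(Rp,1).tolist(),np.round(F,1).tolist())
LL=[(cross(g[r,168:186],168,True),r) for r in range(182,215,4)];LR=[(cross(g[r,448:464],448,False),r) for r in range(182,215,4)]
p,r=tcp()
B,f=fit(w,0,[(0,-.065,Lp),(0,.065,Rp),(1,.055,F)],[.577,.16,.0595,.343],1);print("box",B.round(4),f)
L,f=fit(w,0,[(0,-.064,LL),(0,.064,LR),(1,.054,[(200,177),(440,176.9)])],[.577,.16,p[2]-.0205,.343],1);print("lid",L.round(4),f)
print(p,r.as_euler("xyz"),"shift",np.round(r.inv().apply(np.r_[B[:2]-L[:2],0])*1000,1),"dyaw",B[3]-L[3])
```

```text
[[201.9, 170.0], [202.0, 171.0], [202.1, 172.0], [202.1, 173.0], [202.3, 174.0], [202.5, 175.0], [202.6, 176.0]] [[424.4, 170.0], [424.2, 171.0], [424.0, 172.0], [423.9, 173.0], [423.8, 174.0], [423.7, 175.0], [423.5, 176.0]] [[225.0, 167.1], [240.0, 167.0], [255.0, 167.1], [375.0, 166.9], [400.0, 166.9], [415.0, 167.2]]
box [0.5757 0.1597 0.0592 0.3426] [ 0.02  0.04  0.06  0.04  0.09  0.13  0.17  0.05  0.01 -0.07 -0.11 -0.09
 -0.13 -0.22 -0.02  0.05 -0.05  0.07  0.07 -0.11 -0.34]
lid [0.5772 0.1609 0.11   0.3425] [ 0.06  0.05  0.17 -0.    0.12  0.05  0.02 -0.01 -0.01 -0.04 -0.11 -0.05
 -0.02 -0.09 -0.03 -0.1  -0.   -0.02 -0.01  0.01 -0.35]
[0.57864584 0.16104503 0.13089065] [3.13788140e+00 8.04121416e-04 1.91359281e+00] shift [-0.7 -1.8 -0. ] dyaw 0.00013724594554487268
```

```bash
cat > chk.py <<'E'
from fit import *
def cross(v,a,up):
    m=(v.min()+v.max())/2
    i=np.where((v[:-1]<m)&(v[1:]>=m) if up else (v[:-1]>=m)&(v[1:]<m))[0][0]
    return a+i+(m-v[i])/(v[i+1]-v[i])
def chk():
    w=read_camera("wrist");g=cv2.cvtColor(w["pixels"],cv2.COLOR_RGB2GRAY).astype(float)
    Lp=[(cross(g[r,192:216],192,True),r) for r in range(170,177)];Rp=[(cross(g[r,418:438],418,False),r) for r in range(170,177)]
    F=[(c,cross(g[158:173,c],158,True)) for c in (225,240,255,375,400,415)]
    LL=[(cross(g[r,168:186],168,True),r) for r in range(182,215,4)];LR=[(cross(g[r,448:464],448,False),r) for r in range(182,215,4)]
    p,r=tcp()
    B,f=fit(w,0,[(0,-.065,Lp),(0,.065,Rp),(1,.055,F)],[.577,.16,.0595,.343],1)
    L,f2=fit(w,0,[(0,-.064,LL),(0,.064,LR),(1,.054,[(200,177),(440,176.9)])],[.577,.16,p[2]-.0205,.343],1)
    print("box",B.round(4),"lid",L.round(4),abs(f).max(),abs(f2).max(),p.round(4),"shift",np.round(r.inv().apply(np.r_[B[:2]-L[:2],0])*1000,1),"dyaw",(B[3]-L[3]).round(4),np.round(get_state()["wrist_force"],1))
E
python3 -m handwheel '[{"dx":-0.7,"dy":-1.8,"dz":0,"rx":0,"ry":0,"rz":0,"fingers":0},{"dx":-0.7,"dy":-1.8,"dz":0,"rx":0,"ry":0,"rz":0,"fingers":0},{"dx":-0.7,"dy":-1.8,"dz":0,"rx":0,"ry":0,"rz":0,"fingers":0},{"dx":-0.7,"dy":-1.8,"dz":0,"rx":0,"ry":0,"rz":0,"fingers":0}]'
python3 -c "
from chk import *
chk();chk();chk()"
```

```text
time: 7.7
position: [0.5758, 0.1598, 0.1292]
ee_rot: [3.141, 0.0, 1.914]
wrist_force: [-0.3, -0.1, -1.2]
opening: 0.0137
grasp_force: 30.0
box [0.5741 0.159  0.0562 0.3427] lid [0.5746 0.1597 0.1086 0.3433] 3.96 0.12 [0.5757 0.1597 0.1289] shift [-0.4 -0.7 -0. ] dyaw -0.0006 [ 0.9  1.  -0.4]
box [0.5729 0.1584 0.0536 0.3428] lid [0.5745 0.1597 0.1084 0.3432] 5.87 0.09 [0.5757 0.1598 0.1288] shift [-0.7 -1.9 -0. ] dyaw -0.0004 [ 0.7 -0.1 -2.1]
box [0.574  0.159  0.0561 0.3413] lid [0.5744 0.1597 0.1082 0.3433] 3.89 0.09 [0.5756 0.1598 0.1286] shift [-0.5 -0.6 -0. ] dyaw -0.0019 [-0.3  0.3 -2.4]
```

```bash
python3 -m handwheel '[{"dx":-0.4,"dy":1,"dz":10,"rx":0,"ry":0,"rz":0,"fingers":0},{"dx":-0.4,"dy":1,"dz":20,"rx":0,"ry":0,"rz":0,"fingers":0},{"dx":-0.4,"dy":1,"dz":28,"rx":0,"ry":0,"rz":0,"fingers":0},{"dx":-0.4,"dy":1,"dz":31,"rx":0,"ry":0,"rz":0,"fingers":0},{"dx":-0.4,"dy":1,"dz":33,"rx":0,"ry":0,"rz":0,"fingers":0},{"dx":-0.4,"dy":1,"dz":35,"rx":0,"ry":0,"rz":0,"fingers":0},{"dx":-0.4,"dy":1,"dz":36,"rx":0,"ry":0,"rz":0,"fingers":0},{"dx":-0.4,"dy":1,"dz":37,"rx":0,"ry":0,"rz":0,"fingers":0},{"dx":-0.4,"dy":1,"dz":37,"rx":0,"ry":0,"rz":0,"fingers":0}]'
```

```text
time: 8.6
position: [0.5768, 0.1597, 0.0917]
ee_rot: [3.141, 0.0, 1.914]
wrist_force: [0.5, -0.7, -1.9]
opening: 0.014
grasp_force: 30.0
```

```bash
python3 -m handwheel '[{"dx":0,"dy":0,"dz":1,"rx":0,"ry":0,"rz":0,"fingers":0},{"dx":0,"dy":0,"dz":2,"rx":0,"ry":0,"rz":0,"fingers":0},{"dx":0,"dy":0,"dz":3,"rx":0,"ry":0,"rz":0,"fingers":0},{"dx":0,"dy":0,"dz":4,"rx":0,"ry":0,"rz":0,"fingers":0},{"dx":0,"dy":0,"dz":4,"rx":0,"ry":0,"rz":0,"fingers":0}]'
python3 -c "
from h import *
s=get_state();print(s['wrist_force'],s['ft_torque'])"
```

```text
time: 9.02
position: [0.5765, 0.1597, 0.0873]
ee_rot: [-3.141, -0.0, 1.914]
wrist_force: [-0.3, -0.2, -2.3]
opening: 0.0142
grasp_force: 30.0
[-0.30100644 -0.15943786 -2.25883041] [-0.00201897 -0.04804626  0.02204367]
```

```bash
python3 -m handwheel '[{"dx":0,"dy":0,"dz":0.7,"rx":0,"ry":0,"rz":0,"fingers":0},{"dx":0,"dy":0,"dz":1.4,"rx":0,"ry":0,"rz":0,"fingers":0},{"dx":0,"dy":0,"dz":2,"rx":0,"ry":0,"rz":0,"fingers":0},{"dx":0,"dy":0,"dz":2,"rx":0,"ry":0,"rz":0,"fingers":0}]'
python3 -c "
from h import *
s=get_state();print(s['wrist_force'],s['ft_torque'])"
```

```text
time: 9.35
position: [0.5766, 0.1597, 0.0854]
ee_rot: [-3.141, -0.0, 1.914]
wrist_force: [-0.3, -0.1, -1.6]
opening: 0.0137
grasp_force: 30.0
[-0.25516527 -0.11490758 -1.58594697] [-0.03704401 -0.08182798  0.0144617 ]
```

```bash
python3 -m handwheel '[{"dx":0,"dy":0,"dz":0.5,"rx":0,"ry":0,"rz":0,"fingers":0},{"dx":0,"dy":0,"dz":1,"rx":0,"ry":0,"rz":0,"fingers":0},{"dx":0,"dy":0,"dz":1,"rx":0,"ry":0,"rz":0,"fingers":0}]'; python3 -m handwheel '[{"dx":0,"dy":0,"dz":0.5,"rx":0,"ry":0,"rz":0,"fingers":0},{"dx":0,"dy":0,"dz":1,"rx":0,"ry":0,"rz":0,"fingers":0},{"dx":0,"dy":0,"dz":1,"rx":0,"ry":0,"rz":0,"fingers":0}]'
```

```text
time: 9.6
position: [0.5766, 0.1597, 0.0853]
ee_rot: [-3.141, 0.0, 1.914]
wrist_force: [-3.0, -1.2, 4.8]
opening: 0.0139
grasp_force: 30.0
time: 9.85
position: [0.5767, 0.1597, 0.0853]
ee_rot: [-3.141, 0.0, 1.914]
wrist_force: [-6.7, -0.8, 10.8]
opening: 0.0138
grasp_force: 30.0
```

```bash
python3 -m handwheel '[{"dx":0,"dy":0,"dz":-1.5,"rx":0,"ry":0,"rz":0,"fingers":0},{"dx":0,"dy":0,"dz":-1.7,"rx":0,"ry":0,"rz":0,"fingers":0.4},{"dx":0,"dy":0,"dz":-1.7,"rx":0,"ry":0,"rz":0,"fingers":0.4},{"dx":0,"dy":0,"dz":-1.7,"rx":0,"ry":0,"rz":0,"fingers":0.4},{"dx":0,"dy":0,"dz":-1.7,"rx":0,"ry":0,"rz":0,"fingers":0.4},{"dx":0,"dy":0,"dz":-1.7,"rx":0,"ry":0,"rz":0,"fingers":0.4},{"dx":0,"dy":0,"dz":-15,"rx":0,"ry":0,"rz":0,"fingers":0.4},{"dx":0,"dy":0,"dz":-45,"rx":0,"ry":0,"rz":0,"fingers":0.4},{"dx":0,"dy":0,"dz":-85,"rx":0,"ry":0,"rz":0,"fingers":0.4},{"dx":0,"dy":0,"dz":-120,"rx":0,"ry":0,"rz":0,"fingers":0.2},{"dx":0,"dy":0,"dz":-120,"rx":0,"ry":0,"rz":0,"fingers":0},{"dx":-60,"dy":0,"dz":-120,"rx":0,"ry":0,"rz":0,"fingers":0}]'
python3 - <<'E'
from h import *
w=read_camera("wrist");save(w,"w6.png");print(tcp()[0],tcp()[1].as_euler("xyz"),get_state()["wrist_force"])
E
```

```text
time: 10.85
position: [0.5915, 0.1261, 0.2086]
ee_rot: [3.134, -0.001, 1.92]
wrist_force: [0.1, -1.5, -1.2]
opening: 0.022
grasp_force: 0.0
[0.59389567 0.11533489 0.20687522] [3.13661171 0.005815   1.91496031] [ 2.26581536 -5.44035363 -0.62619462]
```

View pics/w6.png

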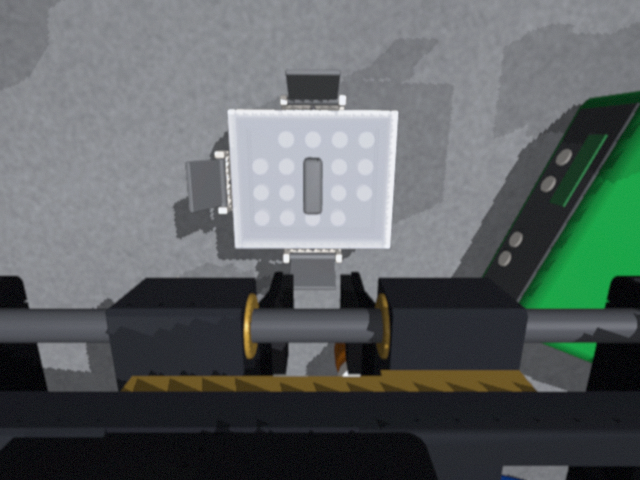

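The lid sits squarely on the box, with its corners at (229,110), (397,111), (391,248) and (236,247). The three flaps stand open at (205,185), (313,85) and (314,270). Next I'll fold the right (−y) clip with the closed fingers.

```bash
cat >> h.py <<'E'
BO=np.array([.5757,.1598,.0653]);BR=R.from_euler("z",.3427)
def inbox(): 
    p,r=tcp();print("tip in box mm",np.round((BR.inv().apply(p-BO)-[0,0,.017])*1000,1),"yaw err",round(float(r.as_euler("xyz")[2]-1.571-.3427),4),"F box",np.round(BR.inv().apply(get_state()["wrist_force"]),1))
def go(*b): togo(BO+BR.apply(np.array(b)/1000)+[0,0,.017],1.571+.3427)
E
python3 -m handwheel '[{"dx":0,"dy":0,"dz":0,"rx":0,"ry":0,"rz":0,"fingers":0},{"dx":0,"dy":0,"dz":0,"rx":0,"ry":0,"rz":0,"fingers":0},{"dx":0,"dy":0,"dz":0,"rx":0,"ry":0,"rz":0,"fingers":0}]'
python3 -c "
from h import *
inbox();go(0,-105,22)
c=read_camera('top')
for q in ['clip_front_tip','clip_left_tip','clip_right_tip']: print([(np.round(BR.inv().apply(atz(c,b['point'],.092)-BO)*1000,0),b['conf']) for b in boxes_of(c,q)[:2]])"
```

```text
time: 11.15
position: [0.5904, 0.1207, 0.2036]
ee_rot: [-3.141, -0.0, 1.914]
wrist_force: [0.5, 0.0, -0.6]
opening: 0.0027
grasp_force: 0.0
tip in box mm [  0.7 -41.7 121.3] yaw err -0.0002 F box [ 0.5 -0.1 -0.6]
shift mm [-63.3  -0.7  99.3]
rot [-0. -0. -0.]
[]
[(array([-2., 62., 27.]), 0.49)]
[(array([ -6., -70.,  27.]), 0.57)]
```

```bash
python3 -m handwheel '[{"dx":-30,"dy":-0.7,"dz":0,"rx":0,"ry":0,"rz":0,"fingers":0},{"dx":-63,"dy":-0.7,"dz":0,"rx":0,"ry":0,"rz":0,"fingers":0},{"dx":-63,"dy":-0.7,"dz":10,"rx":0,"ry":0,"rz":0,"fingers":0},{"dx":-63,"dy":-0.7,"dz":40,"rx":0,"ry":0,"rz":0,"fingers":0},{"dx":-63,"dy":-0.7,"dz":70,"rx":0,"ry":0,"rz":0,"fingers":0},{"dx":-63,"dy":-0.7,"dz":90,"rx":0,"ry":0,"rz":0,"fingers":0},{"dx":-63,"dy":-0.7,"dz":99,"rx":0,"ry":0,"rz":0,"fingers":0},{"dx":-63,"dy":-0.7,"dz":99,"rx":0,"ry":0,"rz":0,"fingers":0},{"dx":-63,"dy":-0.7,"dz":99,"rx":0,"ry":0,"rz":0,"fingers":0}]'
python3 -c "
from h import *
inbox()"
```

```text
time: 12.1
position: [0.6112, 0.0614, 0.1048]
ee_rot: [-3.141, -0.0, 1.914]
wrist_force: [0.7, 0.2, 0.2]
opening: 0.0005
grasp_force: 0.0
tip in box mm [   0.4 -104.7   22.5] yaw err 0.0006 F box [ 0.8 -0.1  0.2]
```

```bash
python3 -m handwheel '[{"dx":8,"dy":-0.4,"dz":0,"rx":0,"ry":0,"rz":0,"fingers":0},{"dx":15,"dy":-0.4,"dz":0,"rx":0,"ry":0,"rz":0,"fingers":0},{"dx":21,"dy":-0.4,"dz":0,"rx":0,"ry":0,"rz":0,"fingers":0},{"dx":26,"dy":-0.4,"dz":-2,"rx":0,"ry":0,"rz":0,"fingers":0},{"dx":31,"dy":-0.4,"dz":-4,"rx":0,"ry":0,"rz":0,"fingers":0},{"dx":36,"dy":-0.4,"dz":-4,"rx":0,"ry":0,"rz":0,"fingers":0},{"dx":41,"dy":-0.4,"dz":-3,"rx":0,"ry":0,"rz":0,"fingers":0},{"dx":45,"dy":-0.4,"dz":-2,"rx":0,"ry":0,"rz":0,"fingers":0},{"dx":48.5,"dy":-0.4,"dz":-0.5,"rx":0,"ry":0,"rz":0,"fingers":0},{"dx":48.5,"dy":-0.4,"dz":-0.5,"rx":0,"ry":0,"rz":0,"fingers":0}]'
python3 -c "
from h import *
inbox()"
```

```text
time: 12.93
position: [0.5947, 0.107, 0.1052]
ee_rot: [3.141, 0.0, 1.914]
wrist_force: [0.4, -2.2, 4.3]
opening: 0.0007
grasp_force: 2.3
tip in box mm [  0.1 -56.1  22.9] yaw err 0.0004 F box [-0.3 -2.3  4.3]
```

```bash
python3 -m handwheel '[{"dx":3,"dy":0,"dz":2.5,"rx":0,"ry":0,"rz":0,"fingers":0},{"dx":6,"dy":0,"dz":5,"rx":0,"ry":0,"rz":0,"fingers":0},{"dx":8.5,"dy":0,"dz":8,"rx":0,"ry":0,"rz":0,"fingers":0},{"dx":10.5,"dy":0,"dz":11,"rx":0,"ry":0,"rz":0,"fingers":0},{"dx":12,"dy":0,"dz":14,"rx":0,"ry":0,"rz":0,"fingers":0},{"dx":12.5,"dy":0,"dz":16,"rx":0,"ry":0,"rz":0,"fingers":0},{"dx":12.5,"dy":0,"dz":17.5,"rx":0,"ry":0,"rz":0,"fingers":0},{"dx":12.5,"dy":0,"dz":18.5,"rx":0,"ry":0,"rz":0,"fingers":0},{"dx":12.5,"dy":0,"dz":18.5,"rx":0,"ry":0,"rz":0,"fingers":0}]'
python3 -c "
from h import *
inbox()"
```

```text
time: 13.68
position: [0.5901, 0.1187, 0.0872]
ee_rot: [-3.141, -0.001, 1.914]
wrist_force: [-2.4, -0.2, 9.2]
opening: 0.0006
grasp_force: 4.7
tip in box mm [ -0.2 -43.6   4.9] yaw err 0.0 F box [-2.3  0.7  9.2]
```

Nearly down: the tip is 4.9 mm above the lid against a 4 mm flap. Now a gentle final press in small steps.

```bash
python3 -m handwheel '[{"dx":0,"dy":0,"dz":0.5,"rx":0,"ry":0,"rz":0,"fingers":0},{"dx":0,"dy":0,"dz":1,"rx":0,"ry":0,"rz":0,"fingers":0},{"dx":0,"dy":0,"dz":1,"rx":0,"ry":0,"rz":0,"fingers":0}]'
python3 -c "
from h import *
inbox()"
python3 -m handwheel '[{"dx":0,"dy":0,"dz":0.5,"rx":0,"ry":0,"rz":0,"fingers":0},{"dx":0,"dy":0,"dz":0.5,"rx":0,"ry":0,"rz":0,"fingers":0}]'
python3 -c "
from h import *
inbox()"
```

```text
time: 13.93
position: [0.5902, 0.1187, 0.0872]
ee_rot: [-3.141, -0.001, 1.914]
wrist_force: [-6.2, -1.3, 15.0]
opening: 0.0004
grasp_force: 7.6
tip in box mm [ -0.2 -43.6   4.9] yaw err 0.0001 F box [-6.3  0.8 15. ]
time: 14.1
position: [0.5902, 0.1187, 0.0872]
ee_rot: [-3.141, -0.001, 1.914]
wrist_force: [-7.6, -1.3, 17.4]
opening: 0.0003
grasp_force: 9.2
tip in box mm [ -0.2 -43.6   4.9] yaw err 0.0002 F box [-7.6  1.3 17.4]
```

```bash
python3 -m handwheel '[{"dx":0,"dy":0,"dz":-4,"rx":0,"ry":0,"rz":0,"fingers":0},{"dx":0,"dy":0,"dz":-15,"rx":0,"ry":0,"rz":0,"fingers":0},{"dx":0,"dy":0,"dz":-45,"rx":0,"ry":0,"rz":0,"fingers":0},{"dx":0,"dy":0,"dz":-80,"rx":0,"ry":0,"rz":0,"fingers":0},{"dx":0,"dy":0,"dz":-118,"rx":0,"ry":0,"rz":0,"fingers":0},{"dx":0,"dy":0,"dz":-118,"rx":0,"ry":0,"rz":0,"fingers":0},{"dx":0,"dy":0,"dz":-118,"rx":0,"ry":0,"rz":0,"fingers":0}]'
python3 -c "
from h import *
inbox();go(0,105,80);go(-105,0,80)
w=read_camera('wrist')
for q in ['clip_front_tip','clip_left_tip','clip_right_tip','lid_handle']: print(q,[(np.round(b['point']),np.round(BR.inv().apply(atz(w,b['point'],.069)-BO)*1000,0),b['conf']) for b in boxes_of(w,q)[:3]])
g=cv2.cvtColor(w['pixels'],cv2.COLOR_RGB2GRAY)
q=proj(w,BO+BR.apply(np.array([[0,-y,4] for y in range(20,80,4)])/1000)).round().astype(int)
print([(y,int(g[v,u])) for y,(u,v) in zip(range(20,80,4),q)])
"
```

```text
time: 14.68
position: [0.5919, 0.1187, 0.2065]
ee_rot: [3.136, 0.001, 1.914]
wrist_force: [0.5, 0.1, -0.4]
opening: 0.0003
grasp_force: 0.0
tip in box mm [  1.5 -44.2 124.2] yaw err 0.0002 F box [ 0.5 -0.1 -0.4]
shift mm [149.3  -1.7  44. ]
rot [0.006 0.001 0.   ]
shift mm [  44.3 -106.7   43.5]
rot [0.006 0.001 0.   ]
clip_front_tip [(array([210., 178.]), array([-81.,  -3.,   4.]), 0.8)]
clip_left_tip [(array([317.,  74.]), array([ 1., 71.,  4.]), 0.75), (array([174., 283.]), array([-117.,  -90.,    4.]), 0.52)]
clip_right_tip [(array([315., 230.]), array([ -0., -44.,   4.]), 0.98), (array([312.,  73.]), array([-3., 71.,  4.]), 0.36)]
lid_handle [(array([315., 164.]), array([-0.,  8.,  4.]), 0.79), (array([317., 228.]), array([  1., -42.,   4.]), 0.71)]
[(20, 131), (24, 171), (28, 132), (32, 129), (36, 132), (40, 132), (44, 132), (48, 130), (52, 133), (56, 132), (60, 136), (64, 133), (68, 173), (72, 183), (76, 134)]
```

The right flap now lies on the lid, grey from y −26 to −66 in the box frame. Next is the left clip, approached from its outer side.

```bash
python3 -m handwheel '[{"dx":40,"dy":-0.7,"dz":0,"rx":0,"ry":0,"rz":0,"fingers":0},{"dx":80,"dy":-0.7,"dz":0,"rx":0,"ry":0,"rz":0,"fingers":0},{"dx":120,"dy":-0.7,"dz":0,"rx":0,"ry":0,"rz":0,"fingers":0},{"dx":149,"dy":-0.7,"dz":0,"rx":0,"ry":0,"rz":0,"fingers":0},{"dx":149,"dy":-0.7,"dz":15,"rx":0,"ry":0,"rz":0,"fingers":0},{"dx":149,"dy":-0.7,"dz":45,"rx":0,"ry":0,"rz":0,"fingers":0},{"dx":149,"dy":-0.7,"dz":75,"rx":0,"ry":0,"rz":0,"fingers":0},{"dx":149,"dy":-0.7,"dz":92,"rx":0,"ry":0,"rz":0,"fingers":0},{"dx":149,"dy":-0.7,"dz":99,"rx":0,"ry":0,"rz":0,"fingers":0},{"dx":149,"dy":-0.7,"dz":99,"rx":0,"ry":0,"rz":0,"fingers":0},{"dx":149,"dy":-0.7,"dz":99,"rx":0,"ry":0,"rz":0,"fingers":0}]'
python3 -c "
from h import *
inbox()"
```

```text
time: 15.85
position: [0.5395, 0.2582, 0.1039]
ee_rot: [-3.141, -0.0, 1.914]
wrist_force: [0.2, -0.4, 0.5]
opening: 0.0004
grasp_force: 0.0
tip in box mm [ -1.  104.9  21.6] yaw err -0.0001 F box [ 0.  -0.5  0.5]
```

```bash
python3 -m handwheel '[{"dx":-8,"dy":1,"dz":-1,"rx":0,"ry":0,"rz":0,"fingers":0},{"dx":-15,"dy":1,"dz":-1,"rx":0,"ry":0,"rz":0,"fingers":0},{"dx":-21,"dy":1,"dz":-1,"rx":0,"ry":0,"rz":0,"fingers":0},{"dx":-26,"dy":1,"dz":-3,"rx":0,"ry":0,"rz":0,"fingers":0},{"dx":-31,"dy":1,"dz":-5,"rx":0,"ry":0,"rz":0,"fingers":0},{"dx":-36,"dy":1,"dz":-5,"rx":0,"ry":0,"rz":0,"fingers":0},{"dx":-41,"dy":1,"dz":-4,"rx":0,"ry":0,"rz":0,"fingers":0},{"dx":-45,"dy":1,"dz":-3,"rx":0,"ry":0,"rz":0,"fingers":0},{"dx":-48.5,"dy":1,"dz":-1.5,"rx":0,"ry":0,"rz":0,"fingers":0},{"dx":-48.5,"dy":1,"dz":-1.5,"rx":0,"ry":0,"rz":0,"fingers":0}]'
python3 -c "
from h import *
inbox()"
```

```text
time: 16.68
position: [0.5571, 0.2127, 0.1054]
ee_rot: [3.141, -0.0, 1.913]
wrist_force: [-1.2, 2.9, 2.4]
opening: 0.0004
grasp_force: 2.2
tip in box mm [ 0.2 56.  23.1] yaw err -0.0003 F box [-0.1  3.2  2.4]
```

```bash
python3 -m handwheel '[{"dx":-3,"dy":0,"dz":2.5,"rx":0,"ry":0,"rz":0,"fingers":0},{"dx":-6,"dy":0,"dz":5,"rx":0,"ry":0,"rz":0,"fingers":0},{"dx":-8.5,"dy":0,"dz":8,"rx":0,"ry":0,"rz":0,"fingers":0},{"dx":-10.5,"dy":0,"dz":11,"rx":0,"ry":0,"rz":0,"fingers":0},{"dx":-12,"dy":0,"dz":14,"rx":0,"ry":0,"rz":0,"fingers":0},{"dx":-12.5,"dy":0,"dz":16,"rx":0,"ry":0,"rz":0,"fingers":0},{"dx":-12.5,"dy":0,"dz":17.5,"rx":0,"ry":0,"rz":0,"fingers":0},{"dx":-12.5,"dy":0,"dz":18.5,"rx":0,"ry":0,"rz":0,"fingers":0},{"dx":-12.5,"dy":0,"dz":18.5,"rx":0,"ry":0,"rz":0,"fingers":0}]'
python3 -c "
from h import *
inbox()"
python3 -m handwheel '[{"dx":0,"dy":0,"dz":0.5,"rx":0,"ry":0,"rz":0,"fingers":0},{"dx":0,"dy":0,"dz":1,"rx":0,"ry":0,"rz":0,"fingers":0},{"dx":0,"dy":0,"dz":1,"rx":0,"ry":0,"rz":0,"fingers":0}]'
python3 -c "
from h import *
inbox()"
```

```text
time: 17.43
position: [0.5611, 0.2004, 0.0873]
ee_rot: [-3.141, 0.001, 1.914]
wrist_force: [-3.0, -1.0, 5.7]
opening: 0.0004
grasp_force: 3.1
tip in box mm [-0.2 43.1  5. ] yaw err 0.0002 F box [-3.1  0.1  5.7]
time: 17.68
position: [0.5611, 0.2004, 0.0872]
ee_rot: [-3.141, 0.001, 1.914]
wrist_force: [-4.9, -0.3, 12.0]
opening: 0.0002
grasp_force: 6.1
tip in box mm [-0.1 43.2  4.9] yaw err 0.0002 F box [-4.7  1.3 12. ]
```

```bash
python3 -m handwheel '[{"dx":0,"dy":0,"dz":0.5,"rx":0,"ry":0,"rz":0,"fingers":0},{"dx":0,"dy":0,"dz":0.5,"rx":0,"ry":0,"rz":0,"fingers":0},{"dx":0,"dy":0,"dz":-4,"rx":0,"ry":0,"rz":0,"fingers":0},{"dx":0,"dy":0,"dz":-15,"rx":0,"ry":0,"rz":0,"fingers":0},{"dx":0,"dy":0,"dz":-45,"rx":0,"ry":0,"rz":0,"fingers":0},{"dx":0,"dy":0,"dz":-75,"rx":0,"ry":0,"rz":0,"fingers":0},{"dx":-40,"dy":0,"dz":-80,"rx":0,"ry":0,"rz":0,"fingers":0},{"dx":-80,"dy":0,"dz":-80,"rx":0,"ry":0,"rz":0,"fingers":0},{"dx":-80,"dy":0,"dz":-80,"rx":0,"ry":0,"rz":0,"fingers":0},{"dx":-80,"dy":0,"dz":-80,"rx":0,"ry":0,"rz":0,"fingers":0}]'
python3 -c "
from h import *
inbox();go(-117,0,22.5)
w=read_camera('wrist');g=cv2.cvtColor(w['pixels'],cv2.COLOR_RGB2GRAY)
for q in ['clip_front_tip','clip_left_tip','clip_right_tip']: print(q,[(np.round(b['point']),np.round(BR.inv().apply(atz(w,b['point'],.069)-BO)*1000,0),b['conf']) for b in boxes_of(w,q)[:3]])
for s in (1,-1):
  q=proj(w,BO+BR.apply(np.array([[0,s*y,4] for y in range(20,88,4)])/1000)).round().astype(int)
  print([(y,int(g[v,u])) for y,(u,v) in zip(range(20,88,4),q)])
"
```

```text
time: 18.52
position: [0.5884, 0.1235, 0.1663]
ee_rot: [-3.142, 0.001, 1.91]
wrist_force: [-0.3, -0.2, -0.1]
opening: 0.0004
grasp_force: 0.0
tip in box mm [ -0.2 -38.4  84. ] yaw err -0.0035 F box [-0.3 -0.  -0.1]
shift mm [  38.1 -116.9   61.5]
rot [-0.     0.001 -0.004]
clip_front_tip [(array([316., 117.]), array([-1., 45.,  4.]), 0.59), (array([194., 192.]), array([-83.,  -2.,   4.]), 0.57)]
clip_left_tip [(array([316., 114.]), array([-2., 47.,  4.]), 0.85)]
clip_right_tip [(array([320., 251.]), array([  1., -43.,   4.]), 0.58)]
[(20, 135), (24, 180), (28, 129), (32, 135), (36, 133), (40, 133), (44, 134), (48, 135), (52, 136), (56, 135), (60, 133), (64, 116), (68, 132), (72, 166), (76, 133), (80, 135), (84, 127)]
[(20, 126), (24, 104), (28, 126), (32, 117), (36, 126), (40, 127), (44, 125), (48, 124), (52, 127), (56, 124), (60, 78), (64, 20), (68, 28), (72, 23), (76, 15), (80, 17), (84, 19)]
```

Both side flaps lie flat at y ±27–65. Now the front clip.

```bash
python3 -m handwheel '[{"dx":12,"dy":-38,"dz":0,"rx":0,"ry":0,"rz":-0.003,"fingers":0},{"dx":25,"dy":-76,"dz":0,"rx":0,"ry":0,"rz":-0.003,"fingers":0},{"dx":38,"dy":-110,"dz":0,"rx":0,"ry":0,"rz":-0.003,"fingers":0},{"dx":38,"dy":-117,"dz":0,"rx":0,"ry":0,"rz":-0.003,"fingers":0},{"dx":38,"dy":-117,"dz":15,"rx":0,"ry":0,"rz":-0.003,"fingers":0},{"dx":38,"dy":-117,"dz":40,"rx":0,"ry":0,"rz":-0.003,"fingers":0},{"dx":38,"dy":-117,"dz":56,"rx":0,"ry":0,"rz":-0.003,"fingers":0},{"dx":38,"dy":-117,"dz":61,"rx":0,"ry":0,"rz":-0.003,"fingers":0},{"dx":38,"dy":-117,"dz":61,"rx":0,"ry":0,"rz":-0.003,"fingers":0},{"dx":38,"dy":-117,"dz":61,"rx":0,"ry":0,"rz":-0.003,"fingers":0}]'
python3 -c "
from h import *
inbox()"
```

```text
time: 19.55
position: [0.4651, 0.1228, 0.1054]
ee_rot: [3.142, -0.0, 1.918]
wrist_force: [0.4, 0.1, 0.8]
opening: 0.0001
grasp_force: 0.0
tip in box mm [-116.6    2.3   23.1] yaw err 0.0039 F box [ 0.4 -0.   0.8]
```

```bash
python3 -m handwheel '[{"dx":-2.3,"dy":6,"dz":0,"rx":0,"ry":0,"rz":0.004,"fingers":0},{"dx":-2.3,"dy":12,"dz":0,"rx":0,"ry":0,"rz":0.004,"fingers":0},{"dx":-2.3,"dy":17,"dz":0,"rx":0,"ry":0,"rz":0.004,"fingers":0},{"dx":-2.3,"dy":22,"dz":-2,"rx":0,"ry":0,"rz":0.004,"fingers":0},{"dx":-2.3,"dy":27,"dz":-3.5,"rx":0,"ry":0,"rz":0.004,"fingers":0},{"dx":-2.3,"dy":32,"dz":-3.5,"rx":0,"ry":0,"rz":0.004,"fingers":0},{"dx":-2.3,"dy":37,"dz":-2.5,"rx":0,"ry":0,"rz":0.004,"fingers":0},{"dx":-2.3,"dy":41,"dz":-1.5,"rx":0,"ry":0,"rz":0.004,"fingers":0},{"dx":-2.3,"dy":44.5,"dz":0,"rx":0,"ry":0,"rz":0.004,"fingers":0},{"dx":-2.3,"dy":44.5,"dz":0,"rx":0,"ry":0,"rz":0.004,"fingers":0}]'
python3 -c "
from h import *
inbox()"
```

```text
time: 20.38
position: [0.5081, 0.1354, 0.105]
ee_rot: [3.141, -0.0, 1.913]
wrist_force: [-2.0, -1.0, 5.1]
opening: 0.0008
grasp_force: 1.9
tip in box mm [-71.8  -0.2  22.7] yaw err -0.0008 F box [-2.2 -0.3  5.1]
```

```bash
python3 -m handwheel '[{"dx":0,"dy":3,"dz":2.5,"rx":0,"ry":0,"rz":0,"fingers":0},{"dx":0,"dy":6.5,"dz":5,"rx":0,"ry":0,"rz":0,"fingers":0},{"dx":0,"dy":9.5,"dz":8,"rx":0,"ry":0,"rz":0,"fingers":0},{"dx":0,"dy":12,"dz":11,"rx":0,"ry":0,"rz":0,"fingers":0},{"dx":0,"dy":14,"dz":14,"rx":0,"ry":0,"rz":0,"fingers":0},{"dx":0,"dy":15,"dz":16,"rx":0,"ry":0,"rz":0,"fingers":0},{"dx":0,"dy":15,"dz":17.3,"rx":0,"ry":0,"rz":0,"fingers":0},{"dx":0,"dy":15,"dz":18,"rx":0,"ry":0,"rz":0,"fingers":0},{"dx":0,"dy":15,"dz":18,"rx":0,"ry":0,"rz":0,"fingers":0}]'
python3 -c "
from h import *
inbox()"
python3 -m handwheel '[{"dx":0,"dy":0,"dz":0.5,"rx":0,"ry":0,"rz":0,"fingers":0},{"dx":0,"dy":0,"dz":1,"rx":0,"ry":0,"rz":0,"fingers":0},{"dx":0,"dy":0,"dz":1,"rx":0,"ry":0,"rz":0,"fingers":0}]'
python3 -c "
from h import *
inbox()"
```

```text
time: 21.13
position: [0.5224, 0.1405, 0.0873]
ee_rot: [3.14, 0.0, 1.913]
wrist_force: [1.3, 0.9, 2.5]
opening: 0.0003
grasp_force: 1.2
tip in box mm [-56.7  -0.3   5. ] yaw err -0.001 F box [1.5 0.4 2.5]
time: 21.38
position: [0.5224, 0.1404, 0.0872]
ee_rot: [3.14, 0.0, 1.913]
wrist_force: [-1.3, -0.3, 8.8]
opening: 0.0005
grasp_force: 4.6
tip in box mm [-56.7  -0.3   4.9] yaw err -0.0009 F box [-1.3  0.1  8.8]
```

Hard stop at the same 4.9 mm. I'll press to about 14 N, then retract and look.

```bash
python3 -m handwheel '[{"dx":0,"dy":0,"dz":0.7,"rx":0,"ry":0,"rz":0,"fingers":0},{"dx":0,"dy":0,"dz":0.7,"rx":0,"ry":0,"rz":0,"fingers":0},{"dx":0,"dy":0,"dz":-4,"rx":0,"ry":0,"rz":0,"fingers":0},{"dx":0,"dy":0,"dz":-15,"rx":0,"ry":0,"rz":0,"fingers":0},{"dx":0,"dy":0,"dz":-45,"rx":0,"ry":0,"rz":0,"fingers":0},{"dx":0,"dy":0,"dz":-80,"rx":0,"ry":0,"rz":0,"fingers":0},{"dx":-30,"dy":30,"dz":-115,"rx":0,"ry":0,"rz":0,"fingers":0},{"dx":-55,"dy":56,"dz":-125,"rx":0,"ry":0,"rz":0,"fingers":0},{"dx":-55,"dy":56,"dz":-125,"rx":0,"ry":0,"rz":0,"fingers":0},{"dx":-55,"dy":56,"dz":-125,"rx":0,"ry":0,"rz":0,"fingers":0}]'
python3 -c "
from h import *
inbox();w=read_camera('wrist');save(w,'w7.png')"
```

```text
time: 22.22
position: [0.5954, 0.1059, 0.213]
ee_rot: [3.138, 0.001, 1.911]
wrist_force: [-1.0, 0.4, -0.3]
opening: 0.0004
grasp_force: 0.0
tip in box mm [  0.4 -57.4 130.7] yaw err -0.0029 F box [-0.8  0.7 -0.3]
```

View pics/w7.png

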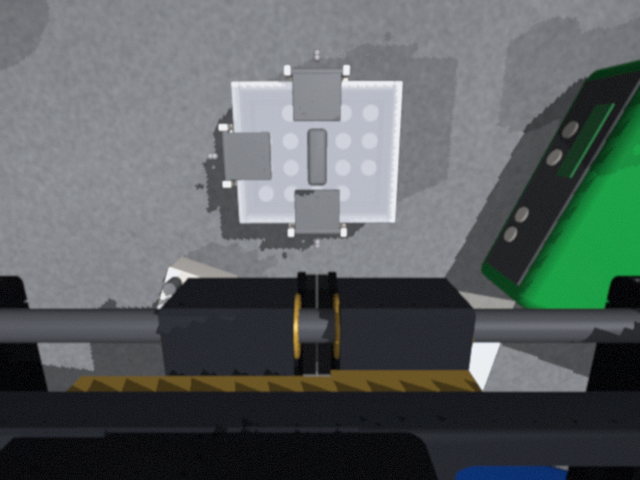

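All three flaps lie flush on the lid, at (246,156), (317,95) and (317,212). The lid is square on the box and the robot is clear, so I'm handing in.

```bash
python3 -c "
from cell import *
print(job_done())"
```

```text
the job is handed in; nothing more can be done
None
```

The lid is seated squarely on the box and all three clips (right, then left, then front) are pressed down flush on it. The highest force I read was about 19 N (17 N straight down), and I handed the job in at about 22 s with the robot clear.

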